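Reverse the sample row for the drift check

ROBOT

A 6-joint arm with a two-finger parallel gripper is mounted at the origin on a cart in front of the work surface, level with it; the furniture and walls round the work are solid. World frame = base frame: x ahead of the robot, y to its left, z up, the work surface at z = 0. Lengths are in m, angles in rad, forces in N, time in s.
With the tool pointing down it reaches from about 0.35 to 0.975 m from the base axis. Payload 4.9 kg.
Tool frame: the origin (TCP) lies at the very end of the fingers, on their centre line; the grasp point (between the pads) lies 19 mm behind it; z points along the fingers, y is the line along which they close (so a half turn about z gives the same grasp; the last joint's range is limited). The gripper opens to 85 mm and grips with 20 to 120 N. Pads are 22 mm wide; open, the fingers measure 114 mm over their backs; the gripper's body (76 mm by 85 mm) begins 54 mm behind the grasp point. The pads swing forward as they close: fully open they stand 13 mm farther back than shut.
Start: joints at [1.173, 0.053, 1.613, -0, 1.476, -0.119], TCP at [0.172, 0.601, 0.231] pointing down, gripper open.
Joint ranges: [-3.01, 3.01], [-1.01, 2.22], [0.06, 2.58], [-1.02, 4.17], [0.09, 2.62], [-3.14, 3.14]. Speed limits (rad/s): [2.57, 2.57, 3.14, 3.14, 3.14, 3.14].

INTERFACE

Orientations are given as a rotation vector (axis times angle).
In Python, from station import ctrl gives the robot as it stands.
- The arm moves only by the tool jog_arm, never from a script. Its argument "plan" is a list of rows, each a list of 7 numbers: the shift along the tool's x, y, z in units of 0.02 m (1.0 is 0.02 m), then the turn, a rotation vector about the tool's x, y, z in units of 45 degrees (1.0 is 45 degrees), then the opening, from -1 (shut) to 1 (fully open). A call has 1 to 8 rows; each row shifts and turns the commanded pose from where the row before left it, along the tool's axes as they then stand; what a row does not reach is not made up. A row lasts 1/10 s, in which the tool goes at most 50 mm and 8.59 degrees, less where a joint would pass 70% of its speed; a pose out of reach is approached as far as the arm can. A call with a number of a shift or a turn outside -1 to 1 is refused whole. A call with a gripper value outside its range is refused whole. The fingers move at their own pace and stop on an object; "grip_force" is the grip in N (left out, the last holds). Time passes only in rows, so rows that do not move let the fingers close. It gives the time, the measured TCP pose, the force, the opening and the grip force at its end, in the units of the state.
- ctrl.get_obs(): the state, without advancing time (a new reading comes with each control period).
- ctrl.get_image(name): name is "side" or "top"; returns (picture, depth): 384x512x3 uint8, red, green, blue; 384x512 float32, m along the optical axis (not along the pixel's ray), 0 where there is no reading.
- ctrl.camera_info(name): a dict with "camera_matrix" (3x3 intrinsics, pixels), "k1" (the pictures are not rectified: a ray, as slopes to the right and down, at radius r is drawn at 1 + k1 r^2 times it, then the intrinsics apply), "rvec" (rotation vector, rad) and "tvec" (3), from world to camera coordinates, as OpenCV has them. Camera axes: x right, y down, z forward; pixel columns grow to the right and rows downward; lengths in m; the calibration is good to about 2 mm. A picture is of the moment at which its call begins. camera_info takes no time and is no camera call.
- ctrl.finish_job(): hands the job in; it is judged then, once.
The state is a dict: "t": time; "q": joint angles; "dq": joint speeds; "effort": joint torques, N m; "tool_pos": TCP position; "tool_rot": TCP orientation; "contact_force": force on the tool from outside, world axes, zero at the start; "wrist_torque": the same for the moment, N m; "opening": finger opening in m; "grip_force": force on a finger pad.
Only numpy, scipy, OpenCV 4.12 (cv2) and the standard library are available. Lean on these libraries where they do the work, as an engineer would, in place of code of your own. Each camera call takes 0.05 s, during which the arm holds its last target. There are 200 camera calls.

TASK

The sample set is to be run backwards for a drift check: move the four vessels from the full tray to the empty tray in reverse order, so that the one at the left end of the full tray (seen from the robot) stands at the right end of the empty one, the second from the left stands second from the right, and so on. Stand each upright on the middle of the pad in its compartment, and never tip one over on the way.

Things in the scene. Friction and masses are not known exactly. Their poses are not given: they have to be found in the camera images.
- full_tray: fixed shallow aluminium tray 326 x 82 mm, length roughly left-right, holds the four vessels at the start. Origin: centre of underside; x away from the robot, y along it to the left. Compartment centres at y = +120, +40, -40, -120 mm, each with a round grey pad (56 mm across, top 6 mm above the worktop). Rims and dividers 3 mm thick, 11 mm high; a 30 mm wide tab 16 mm high at each end
- empty_tray: the second tray, the same in every size, axis and compartment (pads with tops 6 mm above the worktop are part of it), empty at the start; fixed; it lies to the left or to the right of the full one. Origin: centre of its underside
- bottle_mid (a point): white reagent bottle with a ribbed screw cap, 115 mm high, body 48 mm across up to about 80 mm, cap 36 mm across over the top 24 mm (from 91 to 115 mm above its foot), about 130 g; this point is on its upright axis, half-way up (57.5 mm above its foot, so 63.5 mm above the worktop as it stands on a pad). Its z axis points up the vessel.
- beaker_mid (a point): small clear open beaker, 56 mm high, flared rim 48 mm across (top 8 mm), wall 42 mm across below it, about 60 g; this point is on its upright axis, half-way up (28.0 mm above its foot, so 34.0 mm above the worktop as it stands on a pad). Its z axis points up the vessel.
- big_vial_mid (a point): larger clear screw-cap vial, 48 mm high, body 25 mm across up to 40 mm, cap 21 mm across above, about 30 g; this point is on its upright axis, half-way up (24.0 mm above its foot, so 30.0 mm above the worktop as it stands on a pad). Its z axis points up the vessel.
- small_vial_mid (a point): smaller clear screw-cap vial, 40 mm high, body 19 mm across up to 34 mm, cap 16 mm across above, about 25 g; this point is on its upright axis, half-way up (20.0 mm above its foot, so 26.0 mm above the worktop as it stands on a pad). Its z axis points up the vessel.
- pad_bottle: the grey pad, 56 mm across and 3 mm thick, fixed in the full tray, on which the bottle stands at the start (within 5 mm of its middle); origin: centre of its underside, 3 mm above the worktop. It stays in the tray and tells which compartment the vessel came from.
- pad_beaker: the grey pad, 56 mm across and 3 mm thick, fixed in the full tray, on which the beaker stands at the start (within 5 mm of its middle); origin: centre of its underside, 3 mm above the worktop. It stays in the tray and tells which compartment the vessel came from.
- pad_big_vial: the grey pad, 56 mm across and 3 mm thick, fixed in the full tray, on which the big vial stands at the start (within 5 mm of its middle); origin: centre of its underside, 3 mm above the worktop. It stays in the tray and tells which compartment the vessel came from.
- pad_small_vial: the grey pad, 56 mm across and 3 mm thick, fixed in the full tray, on which the small vial stands at the start (within 5 mm of its middle); origin: centre of its underside, 3 mm above the worktop. It stays in the tray and tells which compartment the vessel came from.
Things that resemble listed ones, but are neither listed nor needed, are in the scene too. Of the things that look like the part that bears bottle_mid, the middle-sized one is meant.

How it is judged:
At the end, for the whole second after the job is handed in: Each vessel stands in the empty tray's compartment that mirrors the one it came from (from y = +120 mm to y = -120 mm, +40 to -40, and so on): within 15 mm of the pad's centre in the tray's x and in its y, upright within 0.12 rad, foot on the pad (height within 4 mm), at rest (((y of pad_bottle in the frame of full_tray between 0.1 and 0.14 m and y of bottle_mid in the frame of empty_tray between -0.135 and -0.105 m) or (y of pad_bottle in the frame of full_tray between 0.02 and 0.06 m and y of bottle_mid in the frame of empty_tray between -0.055 and -0.025 m) or (y of pad_bottle in the frame of full_tray between -0.06 and -0.02 m and y of bottle_mid in the frame of empty_tray between 0.025 and 0.055 m) or (y of pad_bottle in the frame of full_tray between -0.14 and -0.1 m and y of bottle_mid in the frame of empty_tray between 0.105 and 0.135 m)) and x of bottle_mid in the frame of empty_tray between -0.015 and 0.015 m and z of bottle_mid in the frame of empty_tray between 0.0595 and 0.0675 m and angle between each of bottle_mid, beaker_mid, big_vial_mid, small_vial_mid's own z axis and vertical below 0.12 rad and linear speed of each of bottle, beaker, big_vial, small_vial below 0.02 m/s and ((y of pad_beaker in the frame of full_tray between 0.1 and 0.14 m and y of beaker_mid in the frame of empty_tray between -0.135 and -0.105 m) or (y of pad_beaker in the frame of full_tray between 0.02 and 0.06 m and y of beaker_mid in the frame of empty_tray between -0.055 and -0.025 m) or (y of pad_beaker in the frame of full_tray between -0.06 and -0.02 m and y of beaker_mid in the frame of empty_tray between 0.025 and 0.055 m) or (y of pad_beaker in the frame of full_tray between -0.14 and -0.1 m and y of beaker_mid in the frame of empty_tray between 0.105 and 0.135 m)) and x of beaker_mid in the frame of empty_tray between -0.015 and 0.015 m and z of beaker_mid in the frame of empty_tray between 0.03 and 0.038 m and ((y of pad_big_vial in the frame of full_tray between 0.1 and 0.14 m and y of big_vial_mid in the frame of empty_tray between -0.135 and -0.105 m) or (y of pad_big_vial in the frame of full_tray between 0.02 and 0.06 m and y of big_vial_mid in the frame of empty_tray between -0.055 and -0.025 m) or (y of pad_big_vial in the frame of full_tray between -0.06 and -0.02 m and y of big_vial_mid in the frame of empty_tray between 0.025 and 0.055 m) or (y of pad_big_vial in the frame of full_tray between -0.14 and -0.1 m and y of big_vial_mid in the frame of empty_tray between 0.105 and 0.135 m)) and x of big_vial_mid in the frame of empty_tray between -0.015 and 0.015 m and z of big_vial_mid in the frame of empty_tray between 0.026 and 0.034 m and ((y of pad_small_vial in the frame of full_tray between 0.1 and 0.14 m and y of small_vial_mid in the frame of empty_tray between -0.135 and -0.105 m) or (y of pad_small_vial in the frame of full_tray between 0.02 and 0.06 m and y of small_vial_mid in the frame of empty_tray between -0.055 and -0.025 m) or (y of pad_small_vial in the frame of full_tray between -0.06 and -0.02 m and y of small_vial_mid in the frame of empty_tray between 0.025 and 0.055 m) or (y of pad_small_vial in the frame of full_tray between -0.14 and -0.1 m and y of small_vial_mid in the frame of empty_tray between 0.105 and 0.135 m)) and x of small_vial_mid in the frame of empty_tray between -0.015 and 0.015 m and z of small_vial_mid in the frame of empty_tray between 0.022 and 0.03 m); the robot touches nothing.
It fails at once if the bottle is tipped over (angle between bottle_mid's own z axis and vertical above 0.7 rad).
It fails at once if the beaker is tipped over (angle between beaker_mid's own z axis and vertical above 0.7 rad).
It fails at once if the big vial is tipped over (angle between big_vial_mid's own z axis and vertical above 0.7 rad).
It fails at once if the small vial is tipped over (angle between small_vial_mid's own z axis and vertical above 0.7 rad).
It also fails if it takes over 102 s, if anything falls off the work surface, if the arm or the gripper's body presses on something with over 40 N, if the wrist force passes 120 N, or if a joint passes its speed limit or range.

## Working session

There is one attempt and no reset: what is moved stays moved. The work goes in short steps, Python scripts to look and compute and a tool call to move; the robot and the scene stay as the last step left them, time stands still between calls to the robot, and variables do not carry over. Pictures are saved under pics/ and viewed, at most 14 in all, crops included, and the job is handed in when it is done.

Besides the shell and the picture viewer there is one more tool, called after "Call:" in YAML: its name, and indented under it one key for each argument. jog_arm: Moves the arm, as the interface text tells. Shifts and turns lie within -1 to 1; 1 stands for 0.02 m of shift or 45 degrees of turn. Its arguments: {"type":"object","properties":{"plan":{"type":"array"},"grip_force":{"type":"number"}},"required":["plan"]}

```bash
mkdir -p pics; ls
cat > h.py <<'E'
import numpy as np, cv2
from station import ctrl
def cam(n):
    c=ctrl.camera_info(n); R,_=cv2.Rodrigues(np.array(c["rvec"],float)); return np.array(c["camera_matrix"]),c["k1"],R,np.array(c["tvec"],float).ravel()
def rays(n,uv):
    K,k1,R,t=cam(n); uv=np.asarray(uv,float).reshape(-1,1,2)
    p=cv2.undistortPoints(uv,K,np.array([k1,0,0,0,0.]),None,None).reshape(-1,2)
    d=np.c_[p,np.ones(len(p))]@R; return -R.T@t,d
def plane(n,uv,z):
    o,d=rays(n,uv); return o+d*((z-o[2])/d[:,2])[:,None]
def proj(n,P):
    K,k1,R,t=cam(n); return cv2.projectPoints(np.asarray(P,float).reshape(-1,1,3),cv2.Rodrigues(R)[0],t,K,np.array([k1,0,0,0,0.]))[0].reshape(-1,2)
def cloud(n,depth):
    o,d=rays(n,np.stack(np.meshgrid(np.arange(512),np.arange(384)),-1)); return (o+d*depth.reshape(-1,1)).reshape(384,512,3)
E
python3 - <<'E'
from h import *
for n in("side","top"):
    im,d=ctrl.get_image(n); cv2.imwrite(f"pics/{n}0.png",im[:,:,::-1]); np.savez(f"{n}0.npz",im=im,d=d)
    o,_=rays(n,[[256,192]]); print(n,o,cam(n)[0].tolist())
print(ctrl.get_obs())
E
```

```text
pics
side [ 0.16152161 -0.83772278  0.49007175] [[436.9551625210868, 0.0, 254.6787965110521], [0.0, 436.9551625210868, 194.438836106272], [0.0, 0.0, 1.0]]
top [0.4022337  0.0812375  1.26805867] [[408.3063905961732, 0.0, 252.37778091096766], [0.0, 408.3063905961732, 189.61142658594096], [0.0, 0.0, 1.0]]
{'t': 0.1, 'q': array([ 1.17303031e+00,  5.32741747e-02,  1.61414928e+00, -6.71210097e-06,
        1.47600842e+00, -1.18951016e-01]), 'dq': array([-1.82719155e-04, -5.54262664e-04, -2.27665804e-03,  5.07780176e-04,
        2.24659500e-03, -7.61146037e-06]), 'effort': array([-9.84335088e-05, -3.94903028e+01, -3.71363497e+01, -1.49230427e-04,
        3.85073581e-03,  1.21732231e-05]), 'tool_pos': array([0.17176286, 0.60034951, 0.23020072]), 'tool_rot': array([-4.36478802e-01, -3.11065445e+00,  2.79542926e-03]), 'contact_force': array([0.19012218, 0.6498835 , 0.36348111]), 'wrist_torque': array([0.00979546, 0.01296697, 0.01044876]), 'grip_force': 0.0, 'opening': 0.08526490598902638}
```

View pics/top0.png

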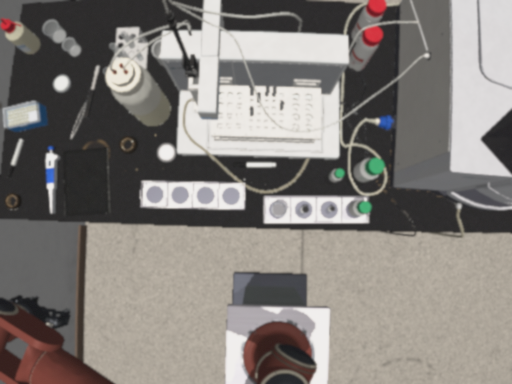

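View pics/side0.png

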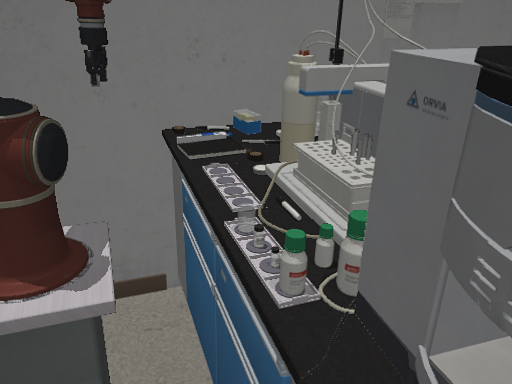

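The top view shows the empty tray at (193,194) and the full tray at (315,209). From the left the full tray holds the beaker (279,209), a vial (305,209), a vial (330,209) and the bottle (362,209).

There are three green-capped bottles: (337,174) small, (370,167) large and (362,209) middle-sized. The one in the tray is the middle size, so it is the one meant. I'll confirm that in a crop while measuring.

Run:
```python
from h import *
d=np.load("top0.npz"); im=d["im"]; 
C=cloud("top",d["d"]); hsv=cv2.cvtColor(im,cv2.COLOR_RGB2HSV)
m=((im.min(2)>105)&(C[...,2]<0.03)).astype(np.uint8)*255
m=cv2.morphologyEx(m,cv2.MORPH_CLOSE,np.ones((3,3)))
for nm,(x0,x1,y0,y1) in dict(empty=(137,248,172,217),full=(258,374,188,228)).items():
    s=np.zeros_like(m); s[y0:y1,x0:x1]=m[y0:y1,x0:x1]
    n,l,st,_=cv2.connectedComponentsWithStats(s); k=1+st[1:,4].argmax()
    v,u=np.where(l==k); P=plane("top",np.c_[u,v],0.009)
    r=cv2.minAreaRect((P[:,:2]*1000).astype(np.float32)); print(nm,r,cv2.boxPoints(r).tolist())
c=np.vstack([cv2.resize(im[140:230,130:390][:, :],None,fx=3,fy=3,interpolation=3)])
S=np.load("side0.npz"); si=S["im"][200:310,210:380]; si=cv2.resize(si,None,fx=2.9,fy=2.9,interpolation=3)
h=np.zeros((c.shape[0]+si.shape[0],780,3),np.uint8); h[:270]=c; h[270:,:si.shape[1]]=si; cv2.imwrite("pics/crop.png",h[:,:,::-1]); print(h.shape)
print("edge",C[200:210,200,2],C[209,279],C[209,305],C[209,330],C[208,363])
# green caps
g=((hsv[...,0]>50)&(hsv[...,0]<90)&(hsv[...,1]>100)).astype(np.uint8)
n,l,st,ce=cv2.connectedComponentsWithStats(g)
for k in range(1,n):
    if st[k,4]>10: zz=np.percentile(C[l==k][:,2],85);print(st[k],ce[k],zz,plane("top",ce[k],zz))
```

```text
empty ((499.28271484375, 276.38470458984375), (115.00384521484375, 338.61175537109375), 1.6520744562149048) [[436.923583984375, 443.9624328613281], [446.685791015625, 105.49140930175781], [561.641845703125, 108.80697631835938], [551.879638671875, 447.27801513671875]]
full ((463.50604248046875, -107.92076110839844), (109.07210540771484, 359.9686584472656), 1.3942269086837769) [[404.60687255859375, 70.68334197998047], [413.36541748046875, -289.1787414550781], [522.4052124023438, -286.5248718261719], [513.6466674804688, 73.33721923828125]]
(589, 780, 3)
edge [ 0.00812593  0.01014729  0.00248624  0.00446507 -0.00029224  0.00051658
  0.00571821  0.00148259  0.014433    0.00520311] [0.44942714 0.00677203 0.00806585] [ 0.44977758 -0.06807392  0.05366679] [ 0.45207435 -0.14478781  0.04457948] [ 0.45427469 -0.22615254  0.11784111]
[366 157  19  17 239] [375.0041841  165.65690377] 0.15378261609121752 [[ 0.57143265 -0.25016464  0.15378262]]
[335 168  10   9  73] [339.76712329 172.34246575] 0.08810406532024566 [[ 0.55828832 -0.16430446  0.08810407]]
[358 202  14  11 129] [364.55813953 206.81395349] 0.12276801337975489 [[ 0.4575222  -0.22931107  0.12276801]]
```

View pics/crop.png

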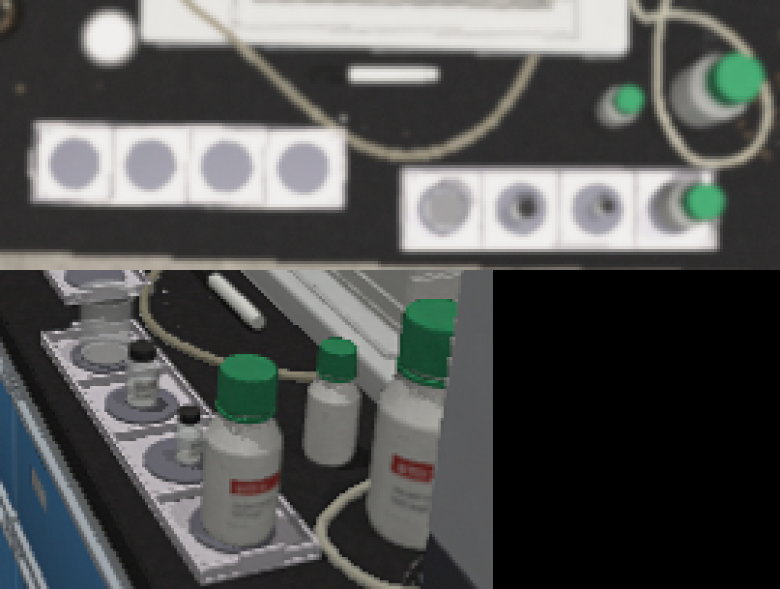

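The crop confirms it: from the left the full tray holds the beaker, big vial, small vial and the middle-sized bottle (crop (705,200) in the top view, between the small and the large one). Next I'll measure the pads, caps and tray angles.

Run:
```python
from h import *
T=np.load("top0.npz"); im=T["im"].astype(int); C=cloud("top",T["d"])
hsv=cv2.cvtColor(T["im"],cv2.COLOR_RGB2HSV)
print("colours pad,tray,edge",im[194,155],im[194,168],im[209,279],im[209,292])
pad=((hsv[...,1]>18)&(im.min(2)>90)&(im[...,2]>im[...,0]+8)).astype(np.uint8)
w=np.zeros_like(pad); w[175:225,138:375]=pad[175:225,138:375]
n,l,st,ce=cv2.connectedComponentsWithStats(w)
for k in range(1,n):
    if st[k,4]>40: print("pad",st[k],ce[k].round(1),plane("top",ce[k],.006).round(4))
# tray rects after opening
m=((im.min(2)>90)).astype(np.uint8); m=cv2.morphologyEx(m,cv2.MORPH_OPEN,np.ones((9,9)))
for nm,(x0,x1,y0,y1) in dict(empty=(137,248,172,216),full=(258,374,188,226)).items():
    s=np.zeros_like(m); s[y0:y1,x0:x1]=m[y0:y1,x0:x1]; s=cv2.resize(s,None,fx=1,fy=1)
    cs=max(cv2.findContours(s,0,1)[0],key=cv2.contourArea).reshape(-1,2)
    P=plane("top",cs,.009)[:,:2]*1000; r=cv2.minAreaRect(P.astype(np.float32)); print(nm,np.round(r[0],1),np.round(r[1],1),r[2])
dk=((im.max(2)<75)).astype(np.uint8)
for nm,(x0,x1,y0,y1),z in (("big",(294,315,200,219),.054),("small",(320,341,200,219),.046)):
    n,l,st,ce=cv2.connectedComponentsWithStats(dk[y0:y1,x0:x1])
    for k in range(1,n): 
        if st[k,4]>4: c=ce[k]+[x0,y0]; print(nm,st[k],c,plane("top",c,z))
S=np.load("side0.npz"); si=S["im"].astype(int)
dk=(si.max(2)<70).astype(np.uint8)
for nm,(x0,x1,y0,y1),z in (("big",(252,267,222,236),.050),("small",(268,281,245,257),.043)):
    n,l,st,ce=cv2.connectedComponentsWithStats(dk[y0:y1,x0:x1])
    for k in range(1,n): 
        if st[k,4]>8: c=ce[k]+[x0,y0]; print("side",nm,st[k],c,plane("side",c,z))
hs=cv2.cvtColor(S["im"],cv2.COLOR_RGB2HSV); g=((hs[...,0]>50)&(hs[...,0]<90)&(hs[...,1]>100)).astype(np.uint8)
n,l,st,ce=cv2.connectedComponentsWithStats(g)
for k in range(1,n):
    if st[k,4]>60: print("sidecap",st[k],ce[k],plane("side",ce[k],.109))
big=cv2.resize(T["im"][180:228,255:380],None,fx=6,fy=6,interpolation=2)
cv2.imwrite("pics/full.png",big[:,:,::-1])
```

```text
colours pad,tray,edge [160 159 170] [227 224 222] [164 161 161] [236 233 232]
empty [486.3 278.9] [ 88.5 333.5] 0.5905863642692566
full [ 452.5 -109. ] [ 87.  330.5] 1.392453670501709
big [10  8  3  3  8] [305.125 208.875] [[ 0.45014657 -0.06839955  0.054     ]]
side big [ 2  0 13 10 83] [259.62650602 226.96385542] [[ 0.45299144 -0.06847996  0.05      ]]
side small [ 3  2  8  6 44] [274.81818182 249.45454545] [[ 0.45461805 -0.15272695  0.043     ]]
sidecap [347 210  21  31 471] [356.62208068 223.78768577] [[ 0.59410714 -0.2116274   0.109     ]]
sidecap [319 223  14  16 184] [325.82065217 230.51630435] [[ 0.52544073 -0.2188717   0.109     ]]
sidecap [284 229  22  24 442] [294.74886878 240.16968326] [[ 0.45633083 -0.23492593  0.109     ]]
```

View pics/full.png

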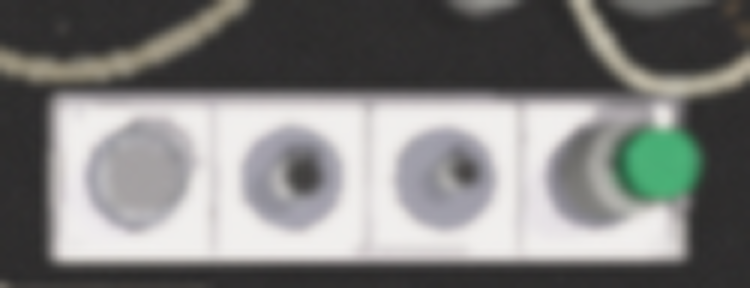

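The enlarged crop agrees: beaker at about (140,175), big vial cap (303,178), small vial cap (463,172) and the bottle's green cap (660,163). I'll turn the tool so it closes along the tray's x, and refine the numbers.

Call:
jog_arm:
  plan:
    - [0,0,0.4,0,0,0.19,1]
    - [0,0,0.4,0,0,0.19,1]
    - [0,0,0.4,0,0,0.19,1]
    - [0,0,0.4,0,0,0.19,1]
    - [0,0,0.4,0,0,0.19,1]
    - [0,0,0.4,0,0,0.19,1]
    - [0,0,0.4,0,0,0.19,1]
    - [0,0,0.4,0,0,0.19,1]

```text
t: 0.9
tool_pos: [0.1718, 0.6005, 0.1663]
tool_rot: [2.117, 2.321, -0.002]
contact_force: [0.1, 0.1, -0.8]
opening: 0.0854
grip_force: 0.0
```

Run:
```python
from h import *
T=np.load("top0.npz"); im=T["im"].astype(int)
pad=((im.min(2)>110)&(im.max(2)<205)&(im[...,2]>im[...,0]+4)).astype(np.uint8); pad=cv2.morphologyEx(pad,cv2.MORPH_OPEN,np.ones((3,3)))
w=np.zeros_like(pad); w[178:222,142:375]=pad[178:222,142:375]
for c in cv2.findContours(w,0,1)[0]:
    if cv2.contourArea(c)>60:
        (x,y),r=cv2.minEnclosingCircle(c); x2,y2,ww,hh=cv2.boundingRect(c)
        b=[x2+ww/2-.5,y2+hh/2-.5]; print("pad",np.round([x,y,r],1),b,ww,hh,plane("top",b,.006).round(4))
dk=((im.max(2)<125)).astype(np.uint8)
for nm,(x0,x1,y0,y1),z in (("big",(296,315,201,218),.053),("small",(322,341,201,218),.045)):
    n,l,st,ce=cv2.connectedComponentsWithStats(dk[y0:y1,x0:x1])
    for k in range(1,n): 
        if st[k,4]>4: c=ce[k]+[x0,y0]; print(nm,st[k],c,plane("top",c,z))
for nm,P in dict(big=[.4515,-.0685,.054],small=[.453,-.150,.046],bot=[.457,-.232,.121]).items(): print(nm,proj("top",P),proj("side",P))
o=ctrl.get_obs(); print(o["tool_pos"],cv2.Rodrigues(o["tool_rot"])[0].round(4),o["t"])
```

```text
pad [328.7 209.3   7.9] [329.0, 209.5] 15 16 [[ 0.452  -0.1488  0.006 ]]
pad [303.2 209.3   7.9] [303.5, 209.5] 16 16 [[ 0.45   -0.0693  0.006 ]]
pad [230.5 195.5   7.9] [230.5, 195.5] 16 16 [[0.4872 0.1579 0.006 ]]
pad [205.  195.2   7.9] [205.0, 195.0] 15 15 [[0.4865 0.2372 0.006 ]]
pad [179.5 194.6   7.9] [179.5, 194.5] 16 16 [[0.4858 0.3172 0.006 ]]
pad [154.1 193.9   7.9] [154.0, 194.0] 15 15 [[0.4851 0.398  0.006 ]]
big [ 7  4  6  8 37] [305.24324324 208.18918919] [[ 0.45223974 -0.06883775  0.053     ]]
small [ 8  4  5  6 21] [332.         207.61904762] [[ 0.45636647 -0.15072434  0.045     ]]
big [[305.1671923  208.42170857]] [[259.02511434 225.39763753]]
small [[331.80822344 208.71888622]] [[273.60933051 247.57127849]]
bot [[365.31873166 207.04687132]] [[294.83674055 233.29997791]]
[0.17180661 0.60045092 0.16626191] [[-9.190e-02  9.958e-01 -5.000e-04]
 [ 9.958e-01  9.190e-02 -1.100e-03]
 [-1.000e-03 -6.000e-04 -1.000e+00]] 0.9
```

Call:
jog_arm:
  plan:
    - [0,0,0,0,0,0.095,1]
    - [-1,1,0,0,0,0,1]
    - [-1,1,0,0,0,0,1]
    - [-1,1,0,0,0,0,1]
    - [-1,1,0,0,0,0,1]
    - [-1,1,0,0,0,0,1]
    - [-1,1,0,0,0,0,1]
    - [-1,1,0,0,0,0,1]

```text
t: 1.7
tool_pos: [0.3157, 0.463, 0.1667]
tool_rot: [2.195, 2.248, -0.001]
contact_force: [1.1, 0.2, 0.1]
opening: 0.0852
grip_force: 0.0
```

Call:
jog_arm:
  plan:
    - [-1,1,0,0,0,0,1]
    - [-1,1,0,0,0,0,1]
    - [-1,1,0,0,0,0,1]
    - [-1,1,0,0,0,0,1]
    - [-1,1,0,0,0,0,1]
    - [-1,1,0,0,0,0,1]
    - [-1,0.5,0,0,0,0,1]
    - [-1,0,0,0,0,0,1]

```text
t: 2.5
tool_pos: [0.4499, 0.3061, 0.1669]
tool_rot: [2.196, 2.246, -0.001]
contact_force: [-0.6, -0.2, -1.1]
opening: 0.0856
grip_force: 0.0
```

Call:
jog_arm:
  plan:
    - [-1,0,0,0,0,0,1]
    - [-1,0,0,0,0,0,1]
    - [-1,0,0,0,0,0,1]
    - [-1,0,0,0,0,0,1]
    - [-1,0,0,0,0,0,1]
    - [-1,0,0,0,0,0,1]
    - [-1,0,0,0,0,0,1]
    - [-1,0,0,0,0,0,1]

```text
t: 3.3
tool_pos: [0.4523, 0.1465, 0.1668]
tool_rot: [-2.195, -2.247, 0.001]
contact_force: [1.1, -0.3, -0.5]
opening: 0.0855
grip_force: 0.0
```

Call:
jog_arm:
  plan:
    - [-1,0,0,0,0,0,1]
    - [-1,0,0,0,0,0,1]
    - [-1,0,0,0,0,0,1]
    - [-1,0,0,0,0,0,1]
    - [-1,0,0,0,0,0,1]
    - [-1,0,0,0,0,0,1]
    - [-1,0,0,0,0,0,1]
    - [-1,0,0,0,0,0,1]

```text
t: 4.1
tool_pos: [0.4561, -0.0134, 0.1668]
tool_rot: [-2.195, -2.247, 0.001]
contact_force: [0.3, 0.9, -0.2]
opening: 0.0853
grip_force: 0.0
```

Call:
jog_arm:
  plan:
    - [-1,0,0,0,0,0,1]
    - [-1,0,0,0,0,0,1]
    - [-1,0,0,0,0,0,1]
    - [-1,0,0,0,0,0,1]
    - [-1,0,0,0,0,0,1]
    - [-1,0,0,0,0,0,1]
    - [-1,0,0,0,0,0,1]
    - [-1,0,0,0,0,0,1]

```text
t: 4.9
tool_pos: [0.4599, -0.1732, 0.1668]
tool_rot: [-2.195, -2.247, 0.0]
contact_force: [0.1, 0.4, -0.2]
opening: 0.0852
grip_force: 0.0
```

Call:
jog_arm:
  plan:
    - [-1,0,0,0,0,0,1]
    - [-1,0,0,0,0,0,1]
    - [-0.9,-0.2,0,0,0,0,1]
    - [0,0,0,0,0,0,1]
    - [0,0,0,0,0,0,1]

```text
t: 5.4
tool_pos: [0.4574, -0.2304, 0.1668]
tool_rot: [-2.195, -2.246, -0.0]
contact_force: [0.2, 0.7, 0.2]
opening: 0.0853
grip_force: 0.0
```

Run:
```python
from h import *
o=ctrl.get_obs(); print(o["tool_pos"],o["t"]); a=[]
for n in("side","top"):
    im,d=ctrl.get_image(n); np.savez(f"{n}1.npz",im=im,d=d); 
    a.append(cv2.resize(im[150:330,180:380],(400,360)) if n=="side" else cv2.resize(im[130:310,230:430],(400,360)))
cv2.imwrite("pics/a1.png",np.hstack(a)[:,:,::-1])
```

```text
[ 0.4573709  -0.23044242  0.16683535] 5.4
```

View pics/a1.png

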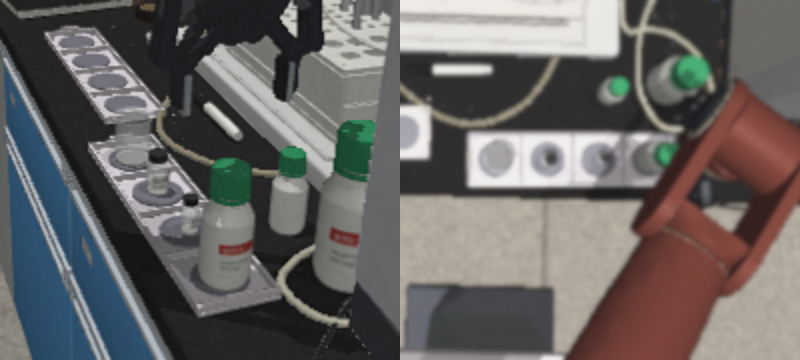

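Side view: the fingers are straddling above the bottle (at about (230,220) in the crop). Top view: nothing is in the way, so I'll descend.

Call:
jog_arm:
  plan:
    - [0,0,1,0,0,0,1]
    - [0,0,1,0,0,0,1]
    - [0,0,1,0,0,0,1]
    - [0,0,1,0,0,0,1]
    - [0,0,1,0,0,0,1]
    - [0,0,0.55,0,0,0,1]
    - [0,0,0,0,0,0,1]

```text
t: 6.2
tool_pos: [0.4566, -0.2292, 0.0545]
tool_rot: [-2.192, -2.246, 0.001]
contact_force: [0.0, -0.3, 0.6]
opening: 0.0853
grip_force: 0.0
```

Call:
jog_arm:
  plan:
    - [0,0,0,0,0,0,0.1]
    - [0,0,0,0,0,0,0.1]
    - [0,0,0,0,0,0,-0.1]
    - [0,0,0,0,0,0,-0.2]
    - [0,0,0,0,0,0,-0.2]
    - [0,0,0,0,0,0,-0.2]
    - [0,0,0,0,0,0,-0.2]
    - [0,0,0,0,0,0,-0.2]
  grip_force: 35

```text
t: 7.0
tool_pos: [0.4587, -0.2313, 0.0581]
tool_rot: [2.193, 2.246, 0.001]
contact_force: [-1.8, -0.1, 7.4]
opening: 0.0459
grip_force: 35.7
```

Run:
```python
from h import *
im,d=ctrl.get_image("side"); cv2.imwrite("pics/a2.png",cv2.resize(im[190:310,220:360],(700,600),interpolation=2)[:,:,::-1])
o=ctrl.get_obs(); print(o["tool_pos"],o["contact_force"],o["opening"],o["grip_force"])
for z in (.006,.086,.091,.097,.121): print(z,proj("side",[[.457,-.231,z]]))
```

```text
[ 0.45866331 -0.23129763  0.05801479] [-1.17722571  0.9430844   6.55470336] 0.04600525341054461 35.68081217003055
0.006 [[290.81571008 287.75841297]]
0.086 [[293.39615879 250.34910919]]
0.091 [[293.56540286 247.91256961]]
0.097 [[293.76981147 244.97254981]]
0.121 [[294.60215795 233.032027  ]]
```

View pics/a2.png

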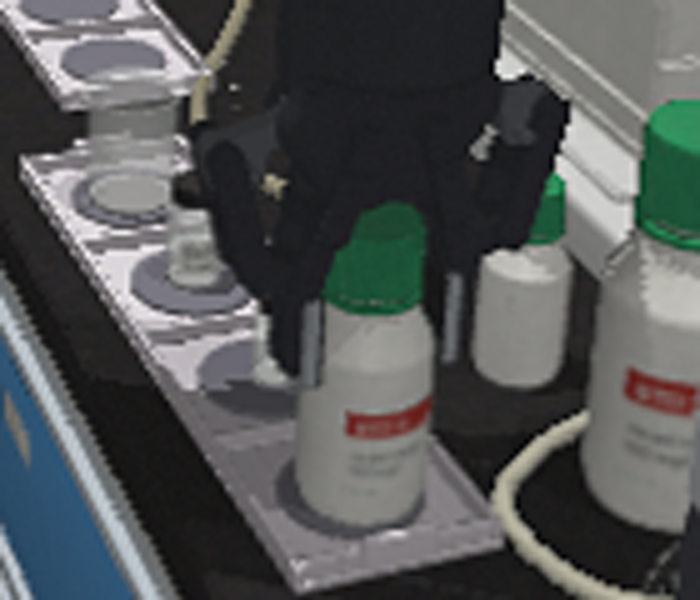

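The pads sit on the shoulder slope (pads at about (310,340) and (455,320) in the crop), so I'll release and grip the straight cap instead.

Call:
jog_arm:
  plan:
    - [0,0,0,0,0,0,0.3]
    - [0,0,0,0,0,0,0.6]
    - [0,0,0,0,0,0,0.6]
    - [0,0,-0.7,0,0,0,0.6]
    - [0,0,-0.7,0,0,0,0.6]
    - [0,0,0,0,0,0,0.6]

```text
t: 7.65
tool_pos: [0.4596, -0.232, 0.0879]
tool_rot: [2.191, 2.243, 0.002]
contact_force: [0.5, -0.8, 0.4]
opening: 0.0682
grip_force: 0.0
```

Call:
jog_arm:
  plan:
    - [0,0,0,0,0,0,0.2]
    - [0,0,0,0,0,0,0]
    - [0,0,0,0,0,0,-0.3]
    - [0,0,0,0,0,0,-0.4]
    - [0,0,0,0,0,0,-0.5]
    - [0,0,0,0,0,0,-0.5]
    - [0,0,0,0,0,0,-0.5]
    - [0,0,0,0,0,0,-0.5]
  grip_force: 45

```text
t: 8.45
tool_pos: [0.4577, -0.2306, 0.0842]
tool_rot: [-2.195, -2.247, -0.0]
contact_force: [1.1, 0.2, 0.9]
opening: 0.035
grip_force: 43.8
```

Call:
jog_arm:
  plan:
    - [0,0,-0.5,0,0,0,-0.5]
    - [0,0,-1,0,0,0,-0.5]
    - [0,0,-1,0,0,0,-0.5]
    - [0,0,-1,0,0,0,-0.5]
    - [0,0,-0.5,0,0,0,-0.5]
    - [0.3,0,0,0,0,0,-0.5]
    - [0.6,0,0,0,0,0,-0.5]
    - [0.8,0,0,0,0,0,-0.5]

```text
t: 9.25
tool_pos: [0.4559, -0.1952, 0.1628]
tool_rot: [-2.194, -2.245, 0.001]
contact_force: [-0.2, -0.1, -0.7]
opening: 0.0347
grip_force: 43.7
```

Run:
```python
from h import *
im,d=ctrl.get_image("side"); cv2.imwrite("pics/a3.png",cv2.resize(im[150:310,200:360],(600,600),interpolation=2)[:,:,::-1])
```

```text
(no output)
```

View pics/a3.png

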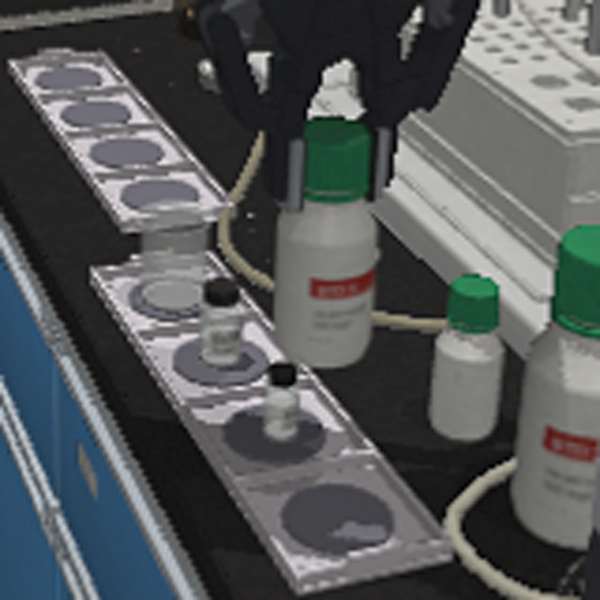

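The bottle hangs upright (325,250 in the crop), foot at about 85 mm, clear of the vials and beaker. I'll carry it to the left end.

Call:
jog_arm:
  plan:
    - [1,0,0,0,0,0,-0.5]
    - [1,0,0,0,0,0,-0.5]
    - [1,0,0,0,0,0,-0.5]
    - [1,0,0,0,0,0,-0.5]
    - [1,0,0,0,0,0,-0.5]
    - [1,0,0,0,0,0,-0.5]
    - [1,0,0,0,0,0,-0.5]
    - [1,0,0,0,0,0,-0.5]

```text
t: 10.1
tool_pos: [0.4521, -0.0349, 0.1631]
tool_rot: [-2.193, -2.247, 0.002]
contact_force: [0.4, 0.6, -0.1]
opening: 0.035
grip_force: 43.7
```

Call:
jog_arm:
  plan:
    - [1,0.3,0,0,0,0,-0.5]
    - [1,0.3,0,0,0,0,-0.5]
    - [1,0.3,0,0,0,0,-0.5]
    - [1,0.3,0,0,0,0,-0.5]
    - [1,0.3,0,0,0,0,-0.5]
    - [1,0.3,0,0,0,0,-0.5]
    - [1,0.3,0,0,0,0,-0.5]
    - [1,0,0,0,0,0,-0.5]

```text
t: 10.9
tool_pos: [0.4906, 0.1258, 0.1632]
tool_rot: [-2.193, -2.248, 0.002]
contact_force: [-0.0, -0.3, -1.8]
opening: 0.0351
grip_force: 43.9
```

Call:
jog_arm:
  plan:
    - [1,0,0,0,0,0,-0.5]
    - [1,0,0,0,0,0,-0.5]
    - [1,0,0,0,0,0,-0.5]
    - [1,0,0,0,0,0,-0.5]
    - [1,0,0,0,0,0,-0.5]
    - [1,0,0,0,0,0,-0.5]
    - [1,0,0,0,0,0,-0.5]
    - [1,0,0,0,0,0,-0.5]

```text
t: 11.7
tool_pos: [0.486, 0.2854, 0.163]
tool_rot: [-2.193, -2.248, 0.003]
contact_force: [0.3, 0.1, -2.0]
opening: 0.0348
grip_force: 43.9
```

Call:
jog_arm:
  plan:
    - [1,0,0,0,0,0,-0.5]
    - [1,0,0,0,0,0,-0.5]
    - [1,0,0,0,0,0,-0.5]
    - [1,0,0,0,0,0,-0.5]
    - [0.8,0,0,0,0,0,-0.5]
    - [0.5,0,0,0,0,0,-0.5]
    - [0.2,0,0,0,0,0,-0.5]
    - [0,0,0,0,0,0,-0.5]

```text
t: 12.5
tool_pos: [0.4849, 0.3944, 0.1641]
tool_rot: [2.194, 2.248, -0.001]
contact_force: [-1.3, -0.1, -1.0]
opening: 0.035
grip_force: 43.9
```

Call:
jog_arm:
  plan:
    - [0.2,0,0.5,0,0,0,-0.5]
    - [0,0,1,0,0,0,-0.5]
    - [0,0,1,0,0,0,-0.5]
    - [0,0,0.8,0,0,0,-0.5]
    - [0,0,0.4,0,0,0,-0.5]
    - [0,0,0.15,0,0,0,-0.5]
    - [0,0,0,0,0,0,-0.5]

```text
t: 13.2
tool_pos: [0.485, 0.3981, 0.0872]
tool_rot: [-2.195, -2.247, 0.0]
contact_force: [0.0, -0.3, -0.8]
opening: 0.035
grip_force: 43.9
```

Call:
jog_arm:
  plan:
    - [0,0,0.07,0,0,0,-0.5]
    - [0,0,0.07,0,0,0,-0.5]
    - [0,0,0,0,0,0,-0.5]

```text
t: 13.5
tool_pos: [0.4851, 0.3984, 0.085]
tool_rot: [2.195, 2.247, 0.001]
contact_force: [0.2, -0.7, -1.2]
opening: 0.035
grip_force: 43.9
```

Call:
jog_arm:
  plan:
    - [0,0,0.05,0,0,0,-0.5]
    - [0,0,0,0,0,0,-0.5]

```text
t: 13.7
tool_pos: [0.4852, 0.3985, 0.0843]
tool_rot: [2.195, 2.247, 0.002]
contact_force: [-0.5, -0.2, 1.1]
opening: 0.0348
grip_force: 44.0
```

Call:
jog_arm:
  plan:
    - [0,0,0,0,0,0,-0.1]
    - [0,0,0,0,0,0,0.2]
    - [0,0,0,0,0,0,0.4]
    - [0,0,-0.5,0,0,0,0.4]
    - [0,0,-1,0,0,0,0.4]
    - [0,0,-1,0,0,0,0.4]
    - [0,0,-1,0,0,0,0.4]
    - [-0.5,0,-0.5,0,0,0,0.4]

```text
t: 14.5
tool_pos: [0.4861, 0.3892, 0.1668]
tool_rot: [2.193, 2.248, 0.007]
contact_force: [-0.6, -0.3, -0.4]
opening: 0.0599
grip_force: 0.0
```

Call:
jog_arm:
  plan:
    - [-1,0,0,0,0,0,0.1]
    - [-1,0,0,0,0,0,0.1]
    - [-1,0,0,0,0,0,0.1]
    - [-1,0,0,0,0,0,0.1]
    - [-1,0,0,0,0,0,0.1]
    - [-1,0,0,0,0,0,0.1]
    - [-1,0,0,0,0,0,0.1]
    - [-1,0,0,0,0,0,0.1]

```text
t: 15.3
tool_pos: [0.4875, 0.2254, 0.1615]
tool_rot: [-2.196, -2.245, 0.005]
contact_force: [-0.4, 0.3, 0.6]
opening: 0.047
grip_force: 0.0
```

Call:
jog_arm:
  plan:
    - [-1,-0.3,0,0,0,0,0.1]
    - [-1,-0.3,0,0,0,0,0.1]
    - [-1,-0.3,0,0,0,0,0.1]
    - [-1,-0.3,0,0,0,0,0.1]
    - [-1,-0.3,0,0,0,0,0.1]
    - [-1,-0.3,0,0,0,0,0.1]
    - [-1,-0.3,0,0,0,0,0.1]
    - [-1,0,0,0,0,0,0.1]

```text
t: 16.1
tool_pos: [0.4483, 0.0653, 0.1614]
tool_rot: [-2.195, -2.245, 0.004]
contact_force: [-0.5, 0.7, -0.2]
opening: 0.0473
grip_force: 0.0
```

Call:
jog_arm:
  plan:
    - [-1,0,0.3,0,0,0,0.1]
    - [-1,0,0.3,0,0,0,0.1]
    - [-1,0,0.3,0,0,0,0.1]
    - [-1,0,0.3,0,0,0,0.1]
    - [-1,0,0.3,0,0,0,0.1]
    - [-1,0,0.3,0,0,0,0.1]
    - [-1,0,0.3,0,0,0,0.1]
    - [-1,0,0,0,0,0,0.1]

```text
t: 16.9
tool_pos: [0.4515, -0.0938, 0.1185]
tool_rot: [-2.194, -2.243, 0.004]
contact_force: [0.4, -0.2, 0.3]
opening: 0.0469
grip_force: 0.0
```

Call:
jog_arm:
  plan:
    - [-1,0.12,0,0,0,0,0.1]
    - [-1,0,0,0,0,0,0.1]
    - [-0.6,0,0,0,0,0,0.1]
    - [-0.28,0,0,0,0,0,0.1]
    - [0,0,0.6,0,0,0,0.1]
    - [0,0,0.6,0,0,0,0.1]
    - [0,0,0,0,0,0,0.1]

```text
t: 17.6
tool_pos: [0.4562, -0.1486, 0.0943]
tool_rot: [-2.19, -2.244, 0.002]
contact_force: [-1.3, -0.7, 0.0]
opening: 0.0471
grip_force: 0.0
```

Run:
```python
from h import *
print(ctrl.get_obs()["tool_pos"])
A=ctrl.get_image("side")[0]; B=ctrl.get_image("top")[0]
cv2.imwrite("pics/a4.png",np.hstack([cv2.resize(A[120:300,180:340],(480,540)),cv2.resize(B[140:240,130:180],(270,540))])[:,:,::-1])
hs=cv2.cvtColor(B,cv2.COLOR_RGB2HSV); g=((hs[...,0]>50)&(hs[...,0]<90)&(hs[...,1]>100)).astype(np.uint8)
n,l,st,ce=cv2.connectedComponentsWithStats(g)
for k in range(1,n):
    if st[k,4]>60: print(ce[k],plane("top",ce[k],.121))
hs=cv2.cvtColor(A,cv2.COLOR_RGB2HSV); g=((hs[...,0]>50)&(hs[...,0]<90)&(hs[...,1]>100)).astype(np.uint8)
n,l,st,ce=cv2.connectedComponentsWithStats(g)
for k in range(1,n):
    if st[k,4]>60: print("side",ce[k],plane("side",ce[k],.109))
```

```text
[ 0.45615821 -0.14862073  0.09427361]
[375.06639004 165.60580913] [[ 0.57656458 -0.26009808  0.121     ]]
[339.765625 172.34375 ] [[ 0.55393386 -0.15745471  0.121     ]]
[144.54545455 191.18181818] [[0.48479089 0.39695364 0.121     ]]
side [217.68067227 138.67226891] [[0.4829397  0.38978241 0.109     ]]
side [356.57627119 223.84957627] [[ 0.59388911 -0.21182362  0.109     ]]
side [325.87362637 230.52197802] [[ 0.52552404 -0.2189187   0.109     ]]
```

View pics/a4.png

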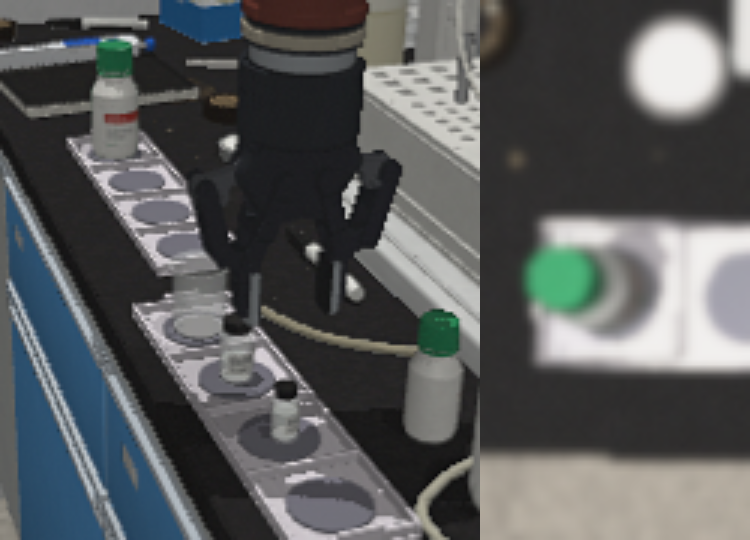

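The bottle stands upright on the left-end pad (115,130 in the crop), measured within about 2 mm. Next, the small vial.

Call:
jog_arm:
  plan:
    - [-0.1,0,1,0,0,0,0.1]
    - [0,0,1,0,0,0,0.1]
    - [0,0,1,0,0,0,0.1]
    - [0,0,0.6,0,0,0,0.1]
    - [0,0,0.3,0,0,0,0.1]
    - [0,0,0,0,0,0,0.1]

```text
t: 18.3
tool_pos: [0.458, -0.1519, 0.0191]
tool_rot: [-2.194, -2.247, 0.0]
contact_force: [0.5, -0.1, -0.2]
opening: 0.047
grip_force: 0.0
```

Call:
jog_arm:
  plan:
    - [0,0,0,0,0,0,-0.1]
    - [0,0,0,0,0,0,-0.3]
    - [0,0,0,0,0,0,-0.5]
    - [0,0,0,0,0,0,-0.7]
    - [0,0,0,0,0,0,-0.8]
    - [0,0,0,0,0,0,-0.8]
    - [0,0,0,0,0,0,-0.8]
  grip_force: 22

```text
t: 19.0
tool_pos: [0.4589, -0.1526, 0.0203]
tool_rot: [2.194, 2.247, 0.001]
contact_force: [-1.7, 0.1, 4.6]
opening: 0.0176
grip_force: 22.1
```

The pads are too high, at the shoulder (upward 4.6 N). I'll reopen, go 8 mm lower and grip again.

Call:
jog_arm:
  plan:
    - [0,0,0,0,0,0,-0.3]
    - [0,0,0,0,0,0,-0.2]
    - [0,0,0.2,0,0,0,-0.2]
    - [0,0,0.2,0,0,0,-0.2]
    - [0,0,0,0,0,0,-0.2]

```text
t: 19.5
tool_pos: [0.4573, -0.1518, 0.0103]
tool_rot: [-2.194, -2.246, 0.001]
contact_force: [0.2, -0.1, -0.4]
opening: 0.0345
grip_force: 0.0
```

Call:
jog_arm:
  plan:
    - [0,0,0,0,0,0,-0.4]
    - [0,0,0,0,0,0,-0.6]
    - [0,0,0,0,0,0,-0.7]
    - [0,0,0,0,0,0,-0.8]
    - [0,0,0,0,0,0,-0.8]
    - [0,0,0,0,0,0,-0.8]

```text
t: 20.1
tool_pos: [0.4582, -0.1522, 0.0115]
tool_rot: [2.195, 2.247, 0.0]
contact_force: [-1.0, 0.6, -0.5]
opening: 0.0182
grip_force: 21.6
```

Call:
jog_arm:
  plan:
    - [0,0,-0.5,0,0,0,-0.8]
    - [0,0,-1,0,0,0,-0.8]
    - [0,0,-1,0,0,0,-0.8]
    - [0,0,-1,0,0,0,-0.8]
    - [0.4,0,-0.5,0,0,0,-0.8]
    - [1,0,0,0,0,0,-0.8]
    - [1,0,0,0,0,0,-0.8]
    - [1,0,0,0,0,0,-0.8]

```text
t: 20.9
tool_pos: [0.4563, -0.0831, 0.0917]
tool_rot: [-2.195, -2.247, -0.0]
contact_force: [0.0, -0.2, -0.8]
opening: 0.0176
grip_force: 21.6
```

Call:
jog_arm:
  plan:
    - [1,0.2,0,0,0,0,-0.8]
    - [1,0.3,0,0,0,0,-0.8]
    - [1,0.3,0,0,0,0,-0.8]
    - [1,0.3,0,0,0,0,-0.8]
    - [1,0.3,0,0,0,0,-0.8]
    - [1,0.3,0,0,0,0,-0.8]
    - [1,0.2,0,0,0,0,-0.8]
    - [1,0,0,0,0,0,-0.8]

```text
t: 21.7
tool_pos: [0.4908, 0.078, 0.0916]
tool_rot: [-2.195, -2.248, -0.0]
contact_force: [-0.6, -1.1, -0.4]
opening: 0.0182
grip_force: 21.6
```

Call:
jog_arm:
  plan:
    - [1,0,0,0,0,0,-0.8]
    - [1,0,0,0,0,0,-0.8]
    - [1,0,0,0,0,0,-0.8]
    - [1,0,0,0,0,0,-0.8]
    - [1,0,0,0,0,0,-0.8]
    - [1,0,0,0,0,0,-0.8]
    - [1,0,0,0,0,0,-0.8]
    - [1,0,0,0,0,0,-0.8]

```text
t: 22.5
tool_pos: [0.4863, 0.2378, 0.0914]
tool_rot: [-2.194, -2.248, 0.001]
contact_force: [0.1, -0.2, -1.4]
opening: 0.018
grip_force: 21.6
```

Call:
jog_arm:
  plan:
    - [1,0,0,0,0,0,-0.8]
    - [1,0,0,0,0,0,-0.8]
    - [1,0,0,0,0,0,-0.8]
    - [0.8,0,0,0,0,0,-0.8]
    - [0.2,0,0,0,0,0,-0.8]
    - [0,0,0,0,0,0,-0.8]

```text
t: 23.1
tool_pos: [0.4849, 0.3169, 0.0914]
tool_rot: [2.194, 2.249, -0.001]
contact_force: [0.3, 0.6, 0.1]
opening: 0.0183
grip_force: 21.6
```

Call:
jog_arm:
  plan:
    - [0,0,0.7,0,0,0,-0.8]
    - [0,0,1,0,0,0,-0.8]
    - [0,0,1,0,0,0,-0.8]
    - [0,0,0.7,0,0,0,-0.8]
    - [0,0,0.4,0,0,0,-0.8]
    - [0,0,0.08,0,0,0,-0.8]
    - [0,0,0.06,0,0,0,-0.8]
    - [0,0,0,0,0,0,-0.8]

```text
t: 23.9
tool_pos: [0.4859, 0.3168, 0.0135]
tool_rot: [2.195, 2.247, 0.002]
contact_force: [0.5, -0.4, 0.0]
opening: 0.018
grip_force: 21.6
```

Call:
jog_arm:
  plan:
    - [0,0,0.06,0,0,0,-0.8]
    - [0,0,0.05,0,0,0,-0.8]
    - [0,0,0,0,0,0,-0.8]

```text
t: 24.2
tool_pos: [0.4858, 0.3169, 0.0114]
tool_rot: [2.195, 2.247, 0.002]
contact_force: [-0.3, -0.5, 3.8]
opening: 0.0183
grip_force: 21.9
```

Call:
jog_arm:
  plan:
    - [0,0,0,0,0,0,-0.4]
    - [0,0,0,0,0,0,-0.1]
    - [0,0,0,0,0,0,0.1]
    - [0,0,-0.5,0,0,0,0.1]
    - [0,0,-1,0,0,0,0.1]
    - [0,0,-1,0,0,0,0.1]
    - [0,0,-1,0,0,0,0.1]
    - [-0.4,0,-0.6,0,0,0,0.1]

```text
t: 25.0
tool_pos: [0.4864, 0.3093, 0.0952]
tool_rot: [2.193, 2.248, 0.005]
contact_force: [-0.3, -0.2, 0.0]
opening: 0.0466
grip_force: 0.0
```

Call:
jog_arm:
  plan:
    - [-1,0,0,0,0,0,0.1]
    - [-1,-0.3,0,0,0,0,0.1]
    - [-1,-0.3,0,0,0,0,0.1]
    - [-1,-0.3,0,0,0,0,0.1]
    - [-1,-0.3,0,0,0,0,0.1]
    - [-1,-0.3,0,0,0,0,0.1]
    - [-1,-0.3,0,0,0,0,0.1]
    - [-1,-0.3,0,0,0,0,0.1]

```text
t: 25.8
tool_pos: [0.4466, 0.1464, 0.0926]
tool_rot: [2.195, 2.247, -0.0]
contact_force: [0.6, -0.0, 0.3]
opening: 0.047
grip_force: 0.0
```

Call:
jog_arm:
  plan:
    - [-1,0,0,0,0,0,0.1]
    - [-1,0,0,0,0,0,0.1]
    - [-1,0,0,0,0,0,0.1]
    - [-1,0,0,0,0,0,0.1]
    - [-1,0,0,0,0,0,0.1]
    - [-1,0,0,0,0,0,0.1]
    - [-1,0,0,0,0,0,0.1]
    - [-1,0,0,0,0,0,0.1]

```text
t: 26.6
tool_pos: [0.4505, -0.0135, 0.0926]
tool_rot: [2.195, 2.247, -0.0]
contact_force: [-0.5, -0.2, -0.5]
opening: 0.0469
grip_force: 0.0
```

Call:
jog_arm:
  plan:
    - [-1,0,0,0,0,0,0.1]
    - [-1,0,0,0,0,0,0.1]
    - [-0.8,0,0,0,0,0,0.1]
    - [0,0,0,0,0,0,0.1]

```text
t: 27.0
tool_pos: [0.452, -0.0699, 0.0927]
tool_rot: [2.198, 2.244, -0.0]
contact_force: [0.2, -0.2, -0.3]
opening: 0.0471
grip_force: 0.0
```

Run:
```python
from h import *
print(ctrl.get_obs()["tool_pos"])
A=ctrl.get_image("side")[0]; B=ctrl.get_image("top")[0]
cv2.imwrite("pics/a5.png",np.hstack([cv2.resize(A[120:300,180:340],(480,540)),cv2.resize(B[170:230,165:195],(270,540))])[:,:,::-1])
# small vial cap in empty tray, big vial cap
for nm,n,I,(x0,x1,y0,y1),z in (("small","top",B,(172,189,186,204),.045),("small","side",A,(214,232,165,185),.043),("big","side",A,(250,268,222,236),.050)):
    k,l,st,ce=cv2.connectedComponentsWithStats((I[y0:y1,x0:x1].max(2)<(125 if n=="top" else 70)).astype(np.uint8))
    for j in range(1,k):
        if st[j,4]>4: c=ce[j]+[x0,y0]; print(nm,n,st[j],c,plane(n,c,z))
```

```text
[ 0.45199465 -0.06994693  0.09272971]
small top [ 3  6  8  5 24] [177.91666667 193.58333333] [[0.48585589 0.31482873 0.045     ]]
small side [ 8  0 10 16 59] [228.49152542 169.71186441] [[0.48977444 0.29712075 0.043     ]]
big side [ 4  0 14 10 87] [260.06896552 226.97701149] [[ 0.45387587 -0.06880443  0.05      ]]
big side [ 0 11  3  2  5] [251.2 233.6] [[ 0.42644966 -0.09073456  0.05      ]]
```

View pics/a5.png

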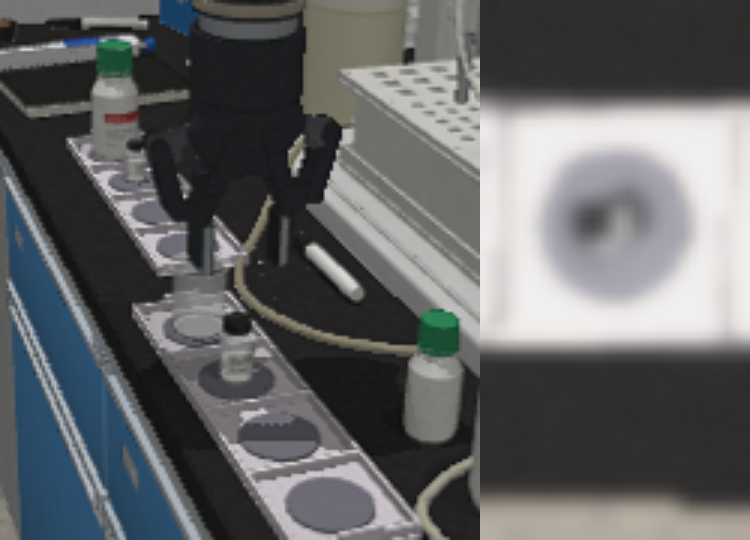

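The small vial stands centred on its pad (crop (135,160) and (610,225)). The gripper is above the big vial (237,350).

Call:
jog_arm:
  plan:
    - [0,0,1,0,0,0,0.1]
    - [0,0,1,0,0,0,0.1]
    - [0,0,1,0,0,0,0.1]
    - [0,0,0.6,0,0,0,0.1]
    - [0,0,0.3,0,0,0,0.1]
    - [0,0,0,0,0,0,0.1]

```text
t: 27.7
tool_pos: [0.4518, -0.0678, 0.0139]
tool_rot: [-2.194, -2.247, 0.001]
contact_force: [0.2, -0.8, 0.2]
opening: 0.0469
grip_force: 0.0
```

Call:
jog_arm:
  plan:
    - [0,0,0,0,0,0,-0.1]
    - [0,0,0,0,0,0,-0.3]
    - [0,0,0,0,0,0,-0.5]
    - [0,0,0,0,0,0,-0.6]
    - [0,0,0,0,0,0,-0.6]
    - [0,0,0,0,0,0,-0.6]
    - [0,0,0,0,0,0,-0.6]

```text
t: 28.4
tool_pos: [0.4531, -0.0686, 0.0156]
tool_rot: [2.194, 2.246, 0.001]
contact_force: [-1.4, 0.5, 6.5]
opening: 0.0242
grip_force: 22.0
```

Call:
jog_arm:
  plan:
    - [0,0,-0.5,0,0,0,-0.6]
    - [0,0,-1,0,0,0,-0.6]
    - [0,0,-1,0,0,0,-0.6]
    - [0,0,-1,0,0,0,-0.6]
    - [0.3,0,-0.5,0,0,0,-0.6]
    - [1,0.2,0,0,0,0,-0.6]
    - [1,0.3,0,0,0,0,-0.6]
    - [1,0.3,0,0,0,0,-0.6]

```text
t: 29.2
tool_pos: [0.4664, -0.001, 0.0943]
tool_rot: [-2.195, -2.247, 0.0]
contact_force: [1.2, 0.1, 0.3]
opening: 0.024
grip_force: 21.7
```

Call:
jog_arm:
  plan:
    - [1,0.3,0,0,0,0,-0.6]
    - [1,0.3,0,0,0,0,-0.6]
    - [1,0.3,0,0,0,0,-0.6]
    - [1,0.3,0,0,0,0,-0.6]
    - [1,0,0,0,0,0,-0.6]
    - [1,0,0,0,0,0,-0.6]
    - [1,0,0,0,0,0,-0.6]
    - [1,0,0,0,0,0,-0.6]

```text
t: 30.0
tool_pos: [0.4861, 0.1597, 0.094]
tool_rot: [-2.194, -2.247, 0.001]
contact_force: [0.5, -0.1, 0.5]
opening: 0.024
grip_force: 21.7
```

Call:
jog_arm:
  plan:
    - [1,0,0,0,0,0,-0.6]
    - [1,0,0,0,0,0,-0.6]
    - [1,0,0,0,0,0,-0.6]
    - [0.7,0,0,0,0,0,-0.6]
    - [0.25,0,0,0,0,0,-0.6]
    - [0,0,0,0,0,0,-0.6]

```text
t: 30.6
tool_pos: [0.4848, 0.2379, 0.0943]
tool_rot: [-2.194, -2.248, 0.001]
contact_force: [-0.3, 0.4, 0.2]
opening: 0.0238
grip_force: 21.7
```

Call:
jog_arm:
  plan:
    - [0,0.05,0.7,0,0,0,-0.6]
    - [0,0,1,0,0,0,-0.6]
    - [0,0,1,0,0,0,-0.6]
    - [0,0,0.7,0,0,0,-0.6]
    - [0,0,0.3,0,0,0,-0.6]
    - [0,0,0.1,0,0,0,-0.6]
    - [0,0,0.05,0,0,0,-0.6]
    - [0,0,0,0,0,0,-0.6]

```text
t: 31.4
tool_pos: [0.4868, 0.2377, 0.0183]
tool_rot: [2.195, 2.247, 0.002]
contact_force: [0.6, 0.2, 0.2]
opening: 0.024
grip_force: 21.7
```

Call:
jog_arm:
  plan:
    - [0,0,0.05,0,0,0,-0.6]
    - [0,0,0.05,0,0,0,-0.6]
    - [0,0,0.05,0,0,0,-0.6]
    - [0,0,0,0,0,0,-0.6]

```text
t: 31.8
tool_pos: [0.4865, 0.2378, 0.0156]
tool_rot: [2.195, 2.247, 0.001]
contact_force: [-2.3, -1.5, 5.5]
opening: 0.024
grip_force: 22.3
```

Call:
jog_arm:
  plan:
    - [0,0,0,0,0,0,-0.2]
    - [0,0,0,0,0,0,0]
    - [0,0,0,0,0,0,0.2]
    - [0,0,-0.5,0,0,0,0.2]
    - [0,0,-1,0,0,0,0.4]
    - [0,0,-1,0,0,0,0.6]
    - [0,0,-1,0,0,0,0.8]
    - [0,0,-1,0,0,0,1]

```text
t: 32.6
tool_pos: [0.4861, 0.2376, 0.106]
tool_rot: [2.195, 2.247, 0.001]
contact_force: [-0.4, -0.3, -0.1]
opening: 0.0855
grip_force: 0.0
```

Run:
```python
from h import *
print(ctrl.get_obs()["tool_pos"])
A=ctrl.get_image("side")[0].copy(); B=np.load("top0.npz")["im"].copy()
a=cv2.resize(A[190:250,225:285],(480,480),interpolation=2); b=cv2.resize(B[190:228,260:298],(304,304),interpolation=2)
th=np.linspace(0,6.283,60)
for (X,Y),col in (((.449,.011),(255,0,0)),):
    for z,r in ((.062,.024),(.006,.021)):
        P=np.c_[X+r*np.cos(th),Y+r*np.sin(th),0*th+z]
        cv2.polylines(a,[((proj("side",P)-[225,190]+.5)*8-.5).astype(np.int32)],1,col)
        cv2.polylines(b,[((proj("top",P)-[260,190]+.5)*8-.5).astype(np.int32)],1,col)
b=np.vstack([b,np.zeros((176,304,3),np.uint8)])
cv2.imwrite("pics/a6.png",np.hstack([a,b])[:,:,::-1])
```

```text
[0.48613154 0.2375872  0.10602875]
```

View pics/a6.png

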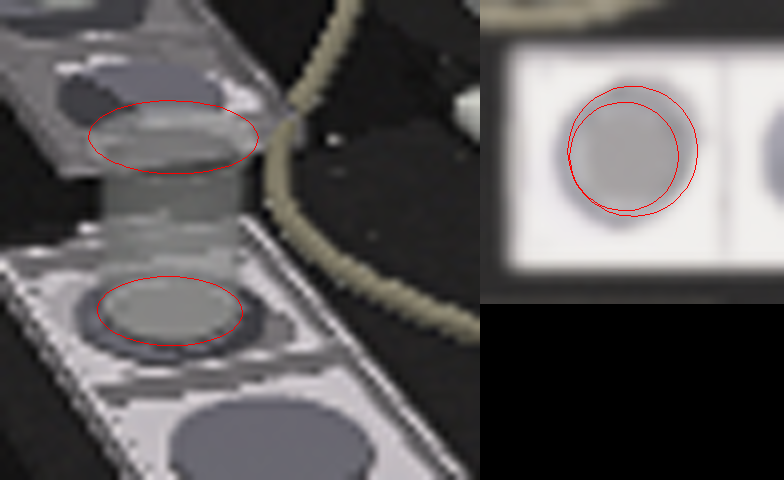

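The projected circle for the beaker at (0.449, 0.011) lands on its grey bottom disc in both views ((170,310) and (628,155)), so I'll move there and grip the rim.

Call:
jog_arm:
  plan:
    - [-1,-0.3,0,0,0,0,1]
    - [-1,-0.3,0,0,0,0,1]
    - [-1,-0.3,0,0,0,0,1]
    - [-1,-0.3,0,0,0,0,1]
    - [-1,-0.3,0,0,0,0,1]
    - [-1,-0.3,0,0,0,0,1]
    - [-1,-0.3,0,0,0,0,1]
    - [-1,0,0,0,0,0,1]

```text
t: 33.45
tool_pos: [0.4471, 0.0759, 0.1043]
tool_rot: [-2.195, -2.248, 0.0]
contact_force: [-0.3, 0.5, -0.1]
opening: 0.0855
grip_force: 0.0
```

Call:
jog_arm:
  plan:
    - [-1,0,0,0,0,0,1]
    - [-1,0,0,0,0,0,1]
    - [-1,0,0,0,0,0,1]
    - [-0.3,0,0.4,0,0,0,1]
    - [0,0,1,0,0,0,1]
    - [0,0,1,0,0,0,1]
    - [0,0,0.9,0,0,0,1]
    - [0,0,0,0,0,0,1]

```text
t: 34.25
tool_pos: [0.4465, 0.0114, 0.0352]
tool_rot: [-2.191, -2.244, 0.006]
contact_force: [-0.6, 0.2, 0.5]
opening: 0.0852
grip_force: 0.0
```

Call:
jog_arm:
  plan:
    - [0,0,0,0,0,0,0.6]
    - [0,0,0,0,0,0,0.4]
    - [0,0,0,0,0,0,0.2]
    - [0,0,0,0,0,0,0.1]
    - [0,0,0,0,0,0,0]
    - [0,0,0,0,0,0,0]
    - [0,0,0,0,0,0,0]
    - [0,0,0,0,0,0,0]
  grip_force: 25

```text
t: 35.05
tool_pos: [0.4502, 0.0106, 0.0399]
tool_rot: [2.194, 2.247, 0.001]
contact_force: [-2.2, 0.1, 5.8]
opening: 0.0448
grip_force: 24.9
```

Call:
jog_arm:
  plan:
    - [0,0,0,0,0,0,-0.1]
    - [0,0,-0.4,0,0,0,-0.1]
    - [0,0,-0.8,0,0,0,-0.1]
    - [0,0,-0.8,0,0,0,-0.1]
    - [0,0,-0.5,0,0,0,-0.1]
    - [0,0,0,0,0,0,-0.1]

```text
t: 35.65
tool_pos: [0.4507, 0.0104, 0.0905]
tool_rot: [2.193, 2.245, 0.004]
contact_force: [0.3, 0.1, -0.5]
opening: 0.0449
grip_force: 25.7
```

Run:
```python
from h import *
A=ctrl.get_image("side")[0]
cv2.imwrite("pics/a7.png",cv2.resize(A[120:280,180:340],(640,640)[:2],interpolation=2)[:600,:,::-1])
```

```text
(no output)
```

View pics/a7.png

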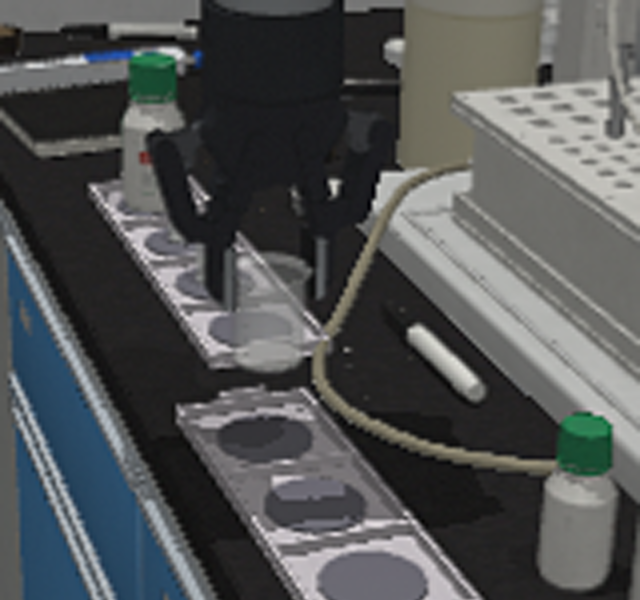

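The beaker is lifted and upright: rim at about (270,268) between the fingers, bottom at (268,355). I'll carry it to the right end of the empty tray.

Call:
jog_arm:
  plan:
    - [0.5,0.2,0,0,0,0,-0.1]
    - [1,0.3,0,0,0,0,-0.1]
    - [1,0.3,0,0,0,0,-0.1]
    - [1,0.3,0,0,0,0,-0.1]
    - [1,0.3,0,0,0,0,-0.1]
    - [1,0.3,0,0,0,0,-0.1]
    - [1,0.3,0,0,0,0,-0.1]
    - [0.8,0,0,0,0,0,-0.1]

```text
t: 36.5
tool_pos: [0.4857, 0.1592, 0.0873]
tool_rot: [-2.193, -2.247, 0.002]
contact_force: [0.2, 0.4, -0.6]
opening: 0.0452
grip_force: 25.7
```

Call:
jog_arm:
  plan:
    - [0,0,0.4,0,0,0,-0.1]
    - [0,0,0.8,0,0,0,-0.1]
    - [0,0,0.6,0,0,0,-0.1]
    - [0,0,0.4,0,0,0,-0.1]
    - [0,0,0.1,0,0,0,-0.1]
    - [0,0,0,0,0,0,-0.1]

```text
t: 37.1
tool_pos: [0.4857, 0.1572, 0.042]
tool_rot: [-2.195, -2.247, 0.001]
contact_force: [0.3, -0.2, -0.9]
opening: 0.0447
grip_force: 25.7
```

Call:
jog_arm:
  plan:
    - [0,0,0.05,0,0,0,-0.1]
    - [0,0,0.05,0,0,0,-0.1]
    - [0,0,0,0,0,0,-0.1]

```text
t: 37.4
tool_pos: [0.4862, 0.1575, 0.0409]
tool_rot: [2.195, 2.247, 0.001]
contact_force: [-0.1, -0.6, -1.0]
opening: 0.0449
grip_force: 25.7
```

Call:
jog_arm:
  plan:
    - [0,0,0.05,0,0,0,-0.1]
    - [0,0,0.05,0,0,0,-0.1]
    - [0,0,0,0,0,0,-0.1]

```text
t: 37.7
tool_pos: [0.4865, 0.1577, 0.0399]
tool_rot: [2.195, 2.247, 0.001]
contact_force: [-2.7, -0.3, 6.8]
opening: 0.0448
grip_force: 26.1
```

Call:
jog_arm:
  plan:
    - [0,0,0,0,0,0,0.2]
    - [0,0,0,0,0,0,0.5]
    - [0,0,0,0,0,0,1]
    - [0,0,0,0,0,0,1]
    - [0,0,-0.6,0,0,0,1]
    - [0,0,-1,0,0,0,1]
    - [0,0,-1,0,0,0,1]
    - [0,0,-1,0,0,0,1]

```text
t: 38.5
tool_pos: [0.4861, 0.1576, 0.1121]
tool_rot: [2.195, 2.247, 0.001]
contact_force: [0.2, -0.5, -0.0]
opening: 0.0855
grip_force: 0.0
```

Call:
jog_arm:
  plan:
    - [-1,0,-1,0,0,0,1]
    - [-1,0,-1,0,0,0,1]
    - [-1,0,0,0,0,0,1]
    - [-1,0,0,0,0,0,1]
    - [-1,0,0,0,0,0,1]
    - [-1,0,0,0,0,0,1]
    - [-1,0,0,0,0,0,1]
    - [-1,0,0,0,0,0,1]

```text
t: 39.3
tool_pos: [0.4898, -0.0033, 0.1515]
tool_rot: [2.194, 2.247, 0.001]
contact_force: [-0.1, -0.3, 0.1]
opening: 0.0854
grip_force: 0.0
```

Call:
jog_arm:
  plan:
    - [-1,0,0,0,0,0,1]
    - [-1,0,0,0,0,0,1]
    - [-1,0,0,0,0,0,1]
    - [-1,0,0,0,0,0,1]
    - [-1,0,0,0,0,0,1]
    - [-1,0,0,0,0,0,1]
    - [0,0,0,0,0,0,1]
    - [0,0,0,0,0,0,1]

```text
t: 40.1
tool_pos: [0.4926, -0.1224, 0.1511]
tool_rot: [2.196, 2.246, 0.001]
contact_force: [0.4, 1.0, 0.1]
opening: 0.0855
grip_force: 0.0
```

Run:
```python
from h import *
A=ctrl.get_image("side")[0]; B=ctrl.get_image("top")[0]
cv2.imwrite("pics/a8.png",np.vstack([cv2.resize(A[120:220,180:300],(396,330),interpolation=2).repeat(1,0) if 0 else np.hstack([cv2.resize(A[120:220,180:300],(396,330),interpolation=2),np.zeros((330,204,3),np.uint8)]),cv2.resize(B[170:220,135:255],(600,250),interpolation=2)])[:,:,::-1])
```

```text
(no output)
```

View pics/a8.png

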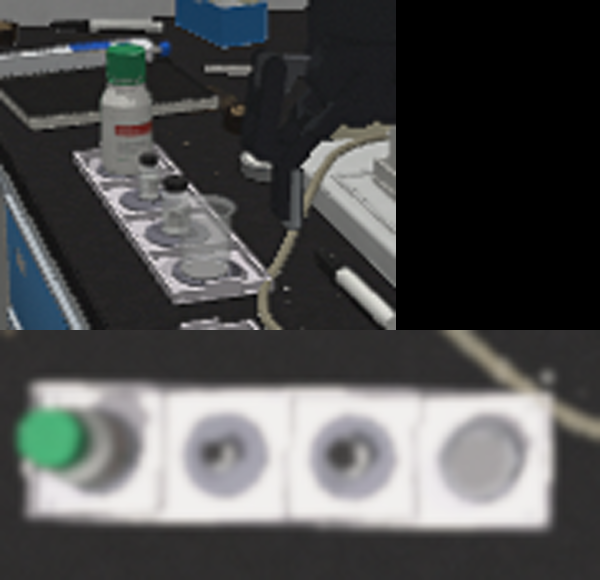

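All four stand upright and centred. In the top view, left to right: bottle (95,450), small vial (225,455), big vial (352,457), beaker (482,458), the reverse of the start order. I'll hand in.

```bash
python3 -c "
from station import ctrl
print(ctrl.finish_job())"
```

```text
the job is handed in; nothing more can be done
None
```

All four vessels stand upright in the empty tray in reverse order (left to right: bottle, small vial, big vial, beaker), and the job was handed in at about 40 s; the hand-in returned no verdict.

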